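# Switch off the display turntable and hold up the carrying basket

### The arm

A 6-joint arm with a two-finger parallel gripper is mounted at the origin on the work surface. World frame = base frame: x ahead of the robot, y to its left, z up, the work surface at z = 0. Lengths are in m, angles in rad, forces in N, time in s.
With the tool pointing down it reaches from about 0.2 to 0.875 m from the base axis. Payload 3.4 kg.
Tool frame: the origin (TCP) lies at the very end of the fingers, on their centre line; the grasp point (between the pads) lies grip_depth behind it (grip_depth is the distance from the TCP to the grasp point, in m); z points along the fingers, y is the line along which they close (so a half turn about z gives the same grasp; the last joint's range is limited). The gripper opens to 94 mm and grips with 3 to 60 N. Pads are 16 mm wide; open, the fingers measure 119 mm over their backs; the gripper's body (75 mm by 177 mm) begins 78 mm behind the grasp point.
Start: joints at [-1.349, 0.276, 1.505, -0, 1.361, -0.121], TCP at [0.193, -0.542, 0.178] pointing down, gripper open.
Joint ranges: [-2.89, 2.89], [-0.75, 2.08], [0.22, 2.7], [-1.18, 4.32], [0.11, 2.71], [-2.7, 2.7]. Speed limits (rad/s): [2.57, 2.57, 3.14, 3.14, 3.14, 3.14].

### API

Orientations are given as a 3x3 rotation matrix whose columns are the frame's x, y, z axes.
In Python, from workcell import * gives the robot as it stands. The module is installed in compiled form; this text tells all that it offers.
- The arm moves only by the tool servo_tool, never from a script. Its argument "plan" is a list of rows, each a list of 3 entries, a list of its own where there are three numbers: the shift along the tool's x, y, z in cm, then the turn about the tool's z in degrees, then the closure, from -1 (fully open) to 1 (shut), so that 0 is half open. In form: [[[x, y, z], yaw, jaw], ...]. A call has 1 to 8 rows; each row shifts and turns the commanded pose from where the row before left it, along the tool's axes as they then stand; what a row does not reach is not made up. A row lasts 1/12 s, in which the tool goes at most 41.7 mm and 7.16 degrees, less where a joint would pass 70% of its speed; a pose out of reach is approached as far as the arm can. A call is refused whole if a number of a shift passes 4.17 or a number of a turn 7.16, either way. A call with a gripper value outside its range is refused whole. The fingers move at their own pace and stop on an object; "newtons" is the grip in N (left out, the last holds). Time passes only in rows, so rows that do not move let the fingers close. It gives the time, the measured TCP pose, the force, the opening and the grip force at its end, in the units of the state.
- read_state(): the state, without advancing time (a new reading comes with each control period).
- grab_frame(name): name is "side" or "top"; returns a dict with "frame" (480x640x3 uint8, blue, green, red), "K" (3x3 intrinsics, pixels), "R" (3x3) and "t" (3): a world point X has camera coordinates R X + t. Camera axes: x right, y down, z forward; pixel columns grow to the right and rows downward; lengths in m; the calibration is good to about 2 mm. A picture is of the moment at which its call begins. There is no depth.
- hand_in(): hands the job in; it is judged then, once.
The state is a dict: "t": time; "joint_pos": joint angles; "joint_vel": joint speeds; "joint_torque": joint torques, N m; "eef_pos": TCP position; "tool_rot": TCP orientation; "wrist_force": force on the tool from outside, world axes, zero at the start; "wrist_torque": the same for the moment, N m; "grip_width": finger opening in m; "finger_force": force on a finger pad.
Only numpy, scipy, OpenCV 4.12 (cv2) and the standard library are available. Lean on these libraries where they do the work, as an engineer would, in place of code of your own. Each camera call takes 0.05 s, during which the arm holds its last target. There are 200 camera calls.

### The job

At this basket stall, first switch off the motorised display turntable: turn the rotary handle on the grey isolator box from on to off, a sixth of a turn anticlockwise seen from above, fully round to its stop, and leave it off. Only then take the loaded carrying basket on the turntable by its arched handle, lift it straight up to about 10 cm clear of the turntable and keep it there, level and still, with the two little pots still inside. The program finishes while holding the basket in the air; do not put it down, and leave the other goods where they stand.

Things in the scene. Friction and masses are not known exactly. Their poses are not given: they have to be found in the camera images.
- basket: Loose round basket of rigid coiled straw, dark band, fixed arched handle, two little pots inside; 0.25 to 0.47 kg empty. 136 mm across at the bottom, 160 at the rim, rim 75 mm high, wall and floor 6 mm. Origin: centre of the underside, z up; stands near the turntable's middle. Two sloping straps rise in its y-z plane from the rim at y = +-80 mm to a straight top bar.
- basket_grip (a point): Centre of the basket handle's top bar, 165 mm above the basket's underside, straight above its centre. The bar is 84 mm long along the basket's y, 22 mm wide along x, 14 mm thick along z, with 100 mm of air below it down to the pots. Pinch it across its width (along the basket's x).
- pot_a: Little lidded straw pot, 48 mm across, 46 mm tall, about 70 g, standing loose on the basket's floor about 32 mm from its centre towards the basket's -x. Origin: centre of its underside, z up.
- pot_b: The same kind of pot on the other side, towards the basket's +x. Origin: centre of its underside, z up.
- turntable_top (a point): Centre of the top face of the display turntable: a fixed white disc 250 mm across, 45 mm above the table, on a black foot. It does not turn in this job.
- isolator: Fixed grey isolator box, 110 mm (x) by 90 mm (y), its white face looking up 70 mm above the table, on a wooden board 150 by 130 by 12 mm. Origin: centre of the underside at table height; z up. In its middle stands the black rotary handle.
- handle (a joint): Angle of the isolator's rotary handle about its vertical axis, rad: 0 = off (bar along the box's x, its 110 mm side), 1.047 = on (60 degrees clockwise from there, seen from above). Hard stops at both ends. Stiff: it takes about 0.06 N m to turn and stays where it is left. It starts on, 0.95 to 1.047.
- handle_grip (a point): Point on the handle's axis at the height to grip, 102 mm above the table; it turns with the handle, its x axis along the bar. The bar is 70 mm long, 14 mm wide, 38 mm tall and its top is 114 mm above the table (44 above the box's white face); a white mark on its top is at the -x end.
- lidded_basket: Bystander: small lidded straw basket with a knob, 96 mm across, 84 mm tall, standing loose on the table on the robot's side of the turntable. Origin: centre of its underside.
- cup: Bystander: white handleless cup, 72 mm across, 50 mm tall, loose on the table on the robot's side of the isolator. Origin: centre of its underside.
- gourd: Bystander: brown dried gourd with a neck, 76 mm across, 114 mm tall, standing loose on the table beyond the isolator. Origin: centre of its underside.
- tall_carrier: Bystander: another carrying basket, empty, narrower (124 mm) and taller (207 mm with its handle), loose on the table at the robot's left edge. Origin: centre of its underside.
- cone_basket: Bystander: large basket with a conical lid and dark knob, 200 mm across, 185 mm tall, loose at the robot's right edge of the table. Origin: centre of its underside.
- turntable: The same turntable as a body. Origin: centre of its underside, on the table.
Not all that is in view belongs to the job. What is shaped like the basket but purple is not meant.

How it is judged:
By the outcome, as a careful person would: the job done as asked, in the order asked, and still so for the second after the job is handed in, while the arm keeps its last pose, push and grip.
It also fails if it takes over 54 s, if anything falls off the work surface, if the arm or the gripper's body presses on something with over 40 N, if the wrist force passes 120 N, or if a joint passes its speed limit or range.

## Working session

There is one attempt and no reset: what is moved stays moved. The work goes in short steps, Python scripts to look and compute and a tool call to move; the robot and the scene stay as the last step left them, time stands still between calls to the robot, and variables do not carry over. Pictures are saved under pics/ and viewed, at most 10 in all, crops included, and the job is handed in when it is done.

Besides the shell and the picture viewer there is one more tool, called after ">>>" by a JSON object that holds its "method" and its "body", one argument or row to a line. servo_tool: Moves the arm, as the interface text tells. Its arguments: {"type":"object","properties":{"plan":{"type":"array","items":{"type":"array"}},"newtons":{"type":"number"}},"required":["plan"]}

```bash
mkdir -p pics; cat > h.py <<'E'
from workcell import *
import numpy as np, cv2
def snap(n,save=None):
    g=grab_frame(n); 
    if save: cv2.imwrite('pics/'+save+'.png',g['frame'])
    return g
def ray(g,px,z):
    K,R,t=[np.array(g[k]) for k in 'KRt']
    d=R.T@np.linalg.inv(K)@np.array([px[0],px[1],1.]); c=-R.T@t
    return c+d*(z-c[2])/d[2]
def proj(g,X):
    K,R,t=[np.array(g[k]) for k in 'KRt']
    p=K@(R@np.array(X)+t); return p[:2]/p[2]
E
python3 - <<'E'
from h import *
for n in('top','side'):
    g=snap(n,n+'0'); print(n,np.round(g['K'],1).tolist(),np.round(-np.array(g['R']).T@g['t'],3))
s=read_state(); print(s)
E
```

```text
top [[502.0, 0.0, 319.8], [0.0, 502.0, 246.9], [0.0, 0.0, 1.0]] [ 0.403 -0.018  1.436]
side [[495.5, 0.0, 314.7], [0.0, 495.5, 240.8], [0.0, 0.0, 1.0]] [-0.01  -1.06   1.232]
{'t': 0.1, 'joint_pos': array([-1.34899691e+00,  2.76474862e-01,  1.50595982e+00, -3.83990933e-05,
        1.36068412e+00, -1.20973730e-01]), 'joint_vel': array([-0.00133581, -0.00174398, -0.00255374, -0.00094676,  0.00039445,
        0.00011171]), 'joint_torque': array([ 1.85611811e-03, -4.05454516e+01, -2.37778580e+01,  7.04536960e-02,
        2.98357790e-02, -5.44153045e-05]), 'eef_pos': array([ 0.19313482, -0.54103299,  0.17754232]), 'tool_rot': array([[ 9.41823560e-01,  3.36107488e-01, -3.72364283e-04],
       [ 3.36107663e-01, -9.41822407e-01,  1.48049857e-03],
       [ 1.46905631e-04, -1.51952292e-03, -9.99998835e-01]]), 'wrist_force': array([0.52247885, 0.09361941, 0.80721806]), 'wrist_torque': array([-0.02170316,  0.03198352, -0.02599007]), 'finger_force': 0.0, 'grip_width': 0.09369526376895608}
```

View pics/top0.png

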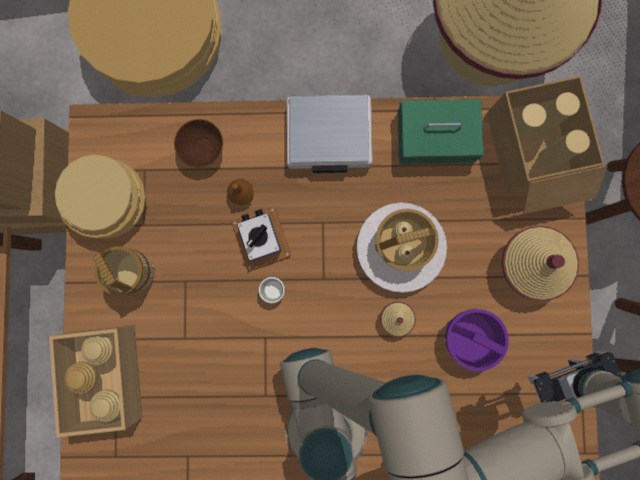

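View pics/side0.png

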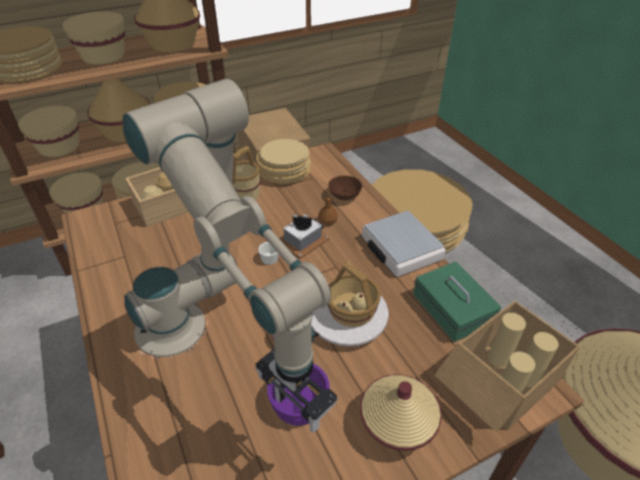

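```bash
python3 -c "
import workcell;print([ (n,getattr(workcell,n)) for n in dir(workcell) if 'depth' in n.lower()])"
```

```text
[('grip_depth', 0.0188)]
```

The top view shows the isolator at about (258,238) and the basket on the white turntable at (405,238), with its bar from about (385,245) to (430,233).

Things that could be taken for the basket:
- tall_carrier (125,270)
- purple basket (477,340)
- lidded basket (398,320)

I choose the one on the turntable. For the handle, the only candidate is the black bar at (258,237). I'll check both in one crop.

```bash
python3 - <<'E'
from h import *
im=cv2.imread('pics/top0.png')
a=cv2.resize(im[203:273,228:298],(400,400),interpolation=cv2.INTER_CUBIC)
b=cv2.resize(im[195:295,355:455],(400,400),interpolation=cv2.INTER_CUBIC)
cv2.imwrite('pics/crop0.png',np.hstack([a,b]))
g=grab_frame('top')
def rect(m,x0,y0):
    c=max(cv2.findContours(m,0,2)[0],key=cv2.contourArea); return c+[[x0,y0]]
hsv=cv2.cvtColor(im,40)
# white face of isolator
sub=hsv[203:273,228:298]
m=((sub[...,1]<50)&(sub[...,2]>140)).astype(np.uint8)
m=cv2.morphologyEx(m,3,np.ones((9,9)))
c=rect(m,228,203); r=cv2.minAreaRect(c); print('face',r)
print([np.round(ray(g,p,.07),3).tolist() for p in cv2.boxPoints(r)],ray(g,r[0],.07))
# dark handle
m=(sub[...,2]<50).astype(np.uint8)
for c in cv2.findContours(m,0,2)[0]:
    if cv2.contourArea(c)>15:
        c=c+[[228,203]]; r=cv2.minAreaRect(c); print('dark',r,[np.round(ray(g,p,.114),3).tolist() for p in cv2.boxPoints(r)])
# turntable disc
sub=hsv[195:300,345:460]
m=((sub[...,1]<40)&(sub[...,2]>140)).astype(np.uint8)
c=rect(m,345,195); e=cv2.minEnclosingCircle(c); print('tt',e,ray(g,e[0],.045), ray(g,(e[0][0]+e[1],e[0][1]),.045))
E
```

```text
face ((258.3999938964844, 236.20001220703125), (38.57978439331055, 32.25522994995117), 71.56504821777344)
[[0.577, 0.233, 0.07], [0.604, 0.149, 0.07], [0.503, 0.116, 0.07], [0.476, 0.2, 0.07]] [0.53964196 0.17447241 0.07      ]
dark ((257.7308044433594, 235.34617614746094), (19.473453521728516, 18.233104705810547), 82.87498474121094) [[0.561, 0.197, 0.114], [0.566, 0.149, 0.114], [0.514, 0.143, 0.114], [0.509, 0.191, 0.114]]
dark ((245.1000213623047, 217.3000030517578), (4.427187919616699, 6.324554920196533), 71.56504821777344) [[0.589, 0.213, 0.114], [0.595, 0.197, 0.114], [0.583, 0.194, 0.114], [0.578, 0.21, 0.114]]
dark ((258.45001220703125, 212.35000610351562), (4.743415832519531, 6.324554920196533), 71.56504821777344) [[0.603, 0.178, 0.114], [0.608, 0.162, 0.114], [0.595, 0.158, 0.114], [0.59, 0.174, 0.114]]
tt ((401.28570556640625, 247.0), 45.04543685913086) [ 0.50602602 -0.21867373  0.045     ] [ 0.50418135 -0.34288118  0.045     ]
```

View pics/crop0.png

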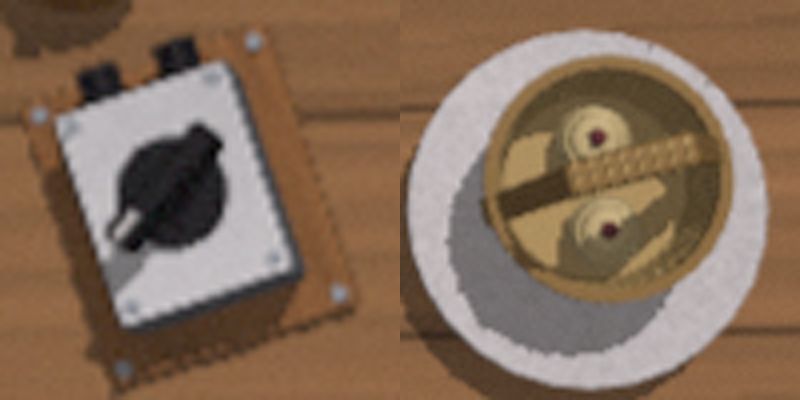

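The crop shows the handle's white mark at the lower-left end of its bar. The bar runs from (249,244) to (265,227), which is 60° from the box's long side, so it is on. The straw basket with two pots is on the turntable, and the sunlit bar runs from (397,240) to (429,232).

```bash
cat >> h.py <<'E'
def rel(target,yang):
    "shift in tool axes (cm) and yaw (deg) to reach target with tool y at world angle yang"
    s=read_state(); R=np.array(s['tool_rot']); d=R.T@(np.array(target)-s['eef_pos'])*100
    ya=np.degrees(np.arctan2(R[1,1],R[0,1])); 
    print('shift',np.round(d,2),'yaw',np.round(-((yang-ya+180)%360-180),1),'pos',np.round(s['eef_pos'],4),'yang',round(ya,1),'t',s['t'])
E
python3 - <<'E'
from h import *
g=grab_frame('top')
T=lambda p,s,o,z:ray(g,(np.array(p,float)+.5)/s+o-.5,z)
ci=(228,203);k=400/70
ends=[T(p,k,ci,.114) for p in((125,232),(210,140))]; print('bar',ends,np.linalg.norm(ends[1]-ends[0]),np.mean(ends,0),np.degrees(np.arctan2(*(ends[1]-ends[0])[[1,0]])))
cs=[T(p,k,ci,.07) for p in((58,117),(228,62),(300,270),(128,325))]; print('face',np.mean(cs,0),[np.degrees(np.arctan2(*(cs[i]-cs[j])[[1,0]])) for i,j in((0,3),(1,2))],np.linalg.norm(cs[0]-cs[3]),np.linalg.norm(cs[0]-cs[1]))
cb=(355-100,195)
e=[T(p,4,cb,.217) for p in((568,180),(697,148))]; print('bk',e,np.linalg.norm(e[1]-e[0]),np.mean(e,0),np.degrees(np.arctan2(*(e[1]-e[0])[[1,0]])))
print('rim',T((609,180),4,cb,.12))
rel([.535,.171,.3],47)
E
```

```text
bar [array([0.51701198, 0.1920902 , 0.114     ]), array([0.55930812, 0.15237794, 0.114     ])] 0.058017471809458376 [0.53816005 0.17223407 0.114     ] -43.195353904534414
face [0.53908962 0.17335193 0.07      ] [np.float64(18.40027862886997), np.float64(18.610370720759043)] 0.10601643292897729 0.0858707137620166
bk [array([ 0.51145967, -0.18300508,  0.217     ]), array([ 0.52979667, -0.26166744,  0.217     ])] 0.08077136787149385 [ 0.52062817 -0.22233626  0.217     ] -76.87809747805524
rim [ 0.51966496 -0.22296182  0.12      ]
shift [ 56.13 -55.6  -12.16] yaw -117.4 pos [ 0.1932 -0.5412  0.1778] yang -70.4 t 0.2
```

>>> {"method": "servo_tool", "body": {
  "plan": [
    [[0, 0, -4.1], 0, -1],
    [[0, 0, -4.1], 0, -1],
    [[0, 0, -4.1], 0, -1],
    [[2.9, -2.9, 0], 0, -1],
    [[2.9, -2.9, 0], 0, -1],
    [[2.9, -2.9, 0], 0, -1],
    [[2.9, -2.9, 0], 0, -1],
    [[2.9, -2.9, 0], 0, -1]
  ]
}}

```text
t: 0.87
eef_pos: [0.2814, -0.3544, 0.3012]
tool_rot: [[0.942, 0.335, 0.0], [0.335, -0.942, 0.0], [0.0, -0.0, -1.0]]
wrist_force: [1.7, -0.6, 0.6]
grip_width: 0.0939
finger_force: 0.0
```

>>> {"method": "servo_tool", "body": {
  "plan": [
    [[2.9, -2.9, 0], 0, -1],
    [[2.9, -2.9, 0], 0, -1],
    [[2.9, -2.9, 0], 0, -1],
    [[2.9, -2.9, 0], 0, -1],
    [[2.9, -2.9, 0], 0, -1],
    [[2.9, -2.9, 0], 0, -1],
    [[2.9, -2.9, 0], 0, -1],
    [[2.9, -2.9, 0], 0, -1]
  ]
}}

```text
t: 1.53
eef_pos: [0.4218, -0.0577, 0.3014]
tool_rot: [[0.942, 0.336, 0.0], [0.336, -0.942, -0.0], [0.0, 0.0, -1.0]]
wrist_force: [0.9, -0.0, -0.7]
grip_width: 0.0942
finger_force: 0.0
```

>>> {"method": "servo_tool", "body": {
  "plan": [
    [[2.9, -2.9, 0], 0, -1],
    [[2.9, -2.9, 0], 0, -1],
    [[2.9, -2.9, 0], 0, -1],
    [[2.9, -2.9, 0], 0, -1],
    [[2.9, -2.9, 0], 0, -1],
    [[2.9, -2.9, 0], 0, -1],
    [[0, 0, 0], -7, -1],
    [[0, 0, 0], -7, -1]
  ]
}}

```text
t: 2.2
eef_pos: [0.5274, 0.165, 0.3]
tool_rot: [[0.827, 0.562, -0.002], [0.562, -0.827, -0.0], [-0.002, -0.001, -1.0]]
wrist_force: [-0.0, -0.6, 0.2]
grip_width: 0.0939
finger_force: 0.0
```

>>> {"method": "servo_tool", "body": {
  "plan": [
    [[0, 0, 0], -7, -1],
    [[0, 0, 0], -7, -1],
    [[0, 0, 0], -7, -1],
    [[0, 0, 0], -7, -1],
    [[0, 0, 0], -7, -1],
    [[0, 0, 0], -7, -1],
    [[0, 0, 0], -7, -1],
    [[0, 0, 0], -7, -1]
  ]
}}

```text
t: 2.87
eef_pos: [0.5268, 0.1626, 0.301]
tool_rot: [[0.0, 1.0, -0.001], [1.0, -0.0, -0.0], [-0.0, -0.001, -1.0]]
wrist_force: [0.0, 0.4, 1.0]
grip_width: 0.0939
finger_force: 0.0
```

>>> {"method": "servo_tool", "body": {
  "plan": [
    [[0, 0, 0], -7, -1],
    [[0, 0, 0], -7, -1],
    [[0, 0, 0], -7, -1],
    [[0, 0, 0], -7, -1],
    [[0, 0, 0], -7, -1],
    [[0, 0, 0], -7, -1],
    [[0, 0, 0], -7, -1],
    [[0, 0, 0], 0, -1]
  ]
}}

```text
t: 3.53
eef_pos: [0.5268, 0.1625, 0.301]
tool_rot: [[-0.752, 0.659, -0.001], [0.659, 0.752, -0.0], [0.0, -0.001, -1.0]]
wrist_force: [-0.2, 0.0, -0.7]
grip_width: 0.0939
finger_force: 0.0
```

```bash
python3 - <<'E'
from h import *
rel([.5388,.173,.2],48.5)
snap('side','side1');snap('top','top1')
E
```

```text
shift [-0.21  1.58 10.1 ] yaw 0.3 pos [0.5268 0.1625 0.301 ] yang 48.8 t 3.5333
```

```bash
python3 - <<'E'
from h import *
g=grab_frame('side')
for X in ([.5388,.173,.114],[.5388,.173,.07],read_state()['eef_pos'],[.5201,-.2226,.217],[.5201,-.2226,.12]): print(np.round(proj(g,X),1))
im=cv2.imread('pics/side1.png')
a=cv2.resize(im[170:270,250:350],(400,400),interpolation=cv2.INTER_CUBIC)
b=cv2.resize(im[255:355,305:405],(400,400),interpolation=cv2.INTER_CUBIC)
def mk(i,X,o):
    cv2.circle(i,tuple(int(v) for v in (proj(g,X)-o)*4),3,(0,255,0),-1)
mk(a,[.5388,.173,.114],(250,170));mk(b,[.5201,-.2226,.217],(305,255))
cv2.imwrite('pics/crop1.png',np.hstack([a,b]))
E
```

```text
[302.7 217.7]
[303.  227.2]
[299.4 176.3]
[354.9 271. ]
[353.4 293.7]
```

View pics/crop1.png

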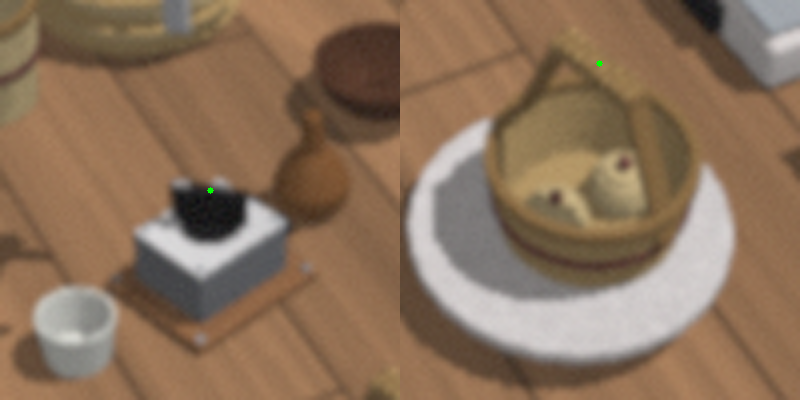

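The side crop shows the projected handle top (302.7,217.7) and basket bar centre (355,271) lying on the actual handle and bar, so both estimates hold.

>>> {"method": "servo_tool", "body": {
  "plan": [
    [[-0.2, 1.6, 2.5], 0, -1],
    [[0, 0, 4.1], 0, -1],
    [[0, 0, 4.1], 0, -1],
    [[0, 0, 4.1], 0, -1],
    [[0, 0, 3], 0, -1],
    [[0, 0, 2], 0, -1],
    [[0, 0, 1.2], 0, -1],
    [[0, 0, 0.5], 0, -1]
  ]
}}

```text
t: 4.35
eef_pos: [0.5373, 0.1729, 0.0837]
tool_rot: [[-0.749, 0.662, -0.005], [0.662, 0.749, -0.001], [0.003, -0.004, -1.0]]
wrist_force: [0.1, -1.8, -0.1]
grip_width: 0.0937
finger_force: 0.0
```

>>> {"method": "servo_tool", "body": {
  "plan": [
    [[0, 0, 0], 0, 1],
    [[0, 0, 0], 0, 1],
    [[0, 0, 0], 0, 1],
    [[0, 0, 0], 0, 1],
    [[0, 0, 0], 0, 1],
    [[0, 0, 0], 0, 1],
    [[0, 0, 0], 0, 1],
    [[0, 0, 0], 0, 1]
  ],
  "newtons": 20
}}

```text
t: 5.02
eef_pos: [0.5392, 0.1733, 0.0865]
tool_rot: [[-0.751, 0.661, 0.0], [0.661, 0.751, 0.0], [-0.0, 0.0, -1.0]]
wrist_force: [-0.5, -0.8, -0.2]
grip_width: 0.0441
finger_force: 0.0
```

>>> {"method": "servo_tool", "body": {
  "plan": [
    [[0, 0, 0.2], 0, 1],
    [[0, 0, 0], 0, 1],
    [[0, 0, 0], 0, 1],
    [[0, 0, 0], 0, 1],
    [[0, 0, 0], 0, 1],
    [[0, 0, 0], 0, 1],
    [[0, 0, 0], 0, 1],
    [[0, 0, 0], 0, 1]
  ]
}}

```text
t: 5.68
eef_pos: [0.5419, 0.1763, 0.0842]
tool_rot: [[-0.75, 0.661, 0.005], [0.661, 0.75, 0.005], [-0.0, 0.008, -1.0]]
wrist_force: [4.8, 6.1, -5.4]
grip_width: 0.0129
finger_force: 20.0
```

>>> {"method": "servo_tool", "body": {
  "plan": [
    [[0, 0.4, 0], 0, 1],
    [[0, 0, 0], 0, 1],
    [[0, 0, 0], -5, 1],
    [[0, 0, 0], -5, 1],
    [[0, 0, 0], -5, 1],
    [[0, 0, 0], 0, 1]
  ]
}}

```text
t: 6.18
eef_pos: [0.5424, 0.1771, 0.0842]
tool_rot: [[-0.896, 0.443, 0.001], [0.443, 0.896, 0.002], [-0.0, 0.002, -1.0]]
wrist_force: [2.1, 2.6, -2.3]
grip_width: 0.0134
finger_force: 20.0
```

>>> {"method": "servo_tool", "body": {
  "plan": [
    [[0, 0.1, 0], -6, 1],
    [[0, 0, 0], -6, 1],
    [[0, 0, 0], -6, 1],
    [[0, 0, 0], -6, 1],
    [[0, 0, 0], -6, 1],
    [[0, 0, 0], -6, 1],
    [[0, 0, 0], 0, 1]
  ]
}}

```text
t: 6.77
eef_pos: [0.5427, 0.1793, 0.0842]
tool_rot: [[-0.986, -0.168, 0.001], [-0.168, 0.986, 0.004], [-0.002, 0.004, -1.0]]
wrist_force: [1.7, 5.6, -2.0]
grip_width: 0.0133
finger_force: 20.0
```

```bash
python3 - <<'E'
from h import *
rel([.5388,.173,.2],108.5); s=read_state(); print(s['wrist_force'],s['wrist_torque'])
E
```

```text
shift [  0.47  -0.51 -11.58] yaw -8.9 pos [0.5427 0.1793 0.0842] yang 99.6 t 6.7667
[ 1.67851857  5.6202449  -2.04015199] [ 1.15138205 -0.52165531  0.05059933]
```

>>> {"method": "servo_tool", "body": {
  "plan": [
    [[0, 0.2, 0], -4, 1],
    [[0, 0.1, 0], -4, 1],
    [[0, 0, 0], -4, 1],
    [[0, 0, 0], 0, 1],
    [[0, 0, 0], 0, 1]
  ]
}}

```text
t: 7.18
eef_pos: [0.5425, 0.1799, 0.0842]
tool_rot: [[-0.931, -0.365, 0.002], [-0.365, 0.931, -0.0], [-0.001, -0.001, -1.0]]
wrist_force: [3.5, 0.3, -4.1]
grip_width: 0.0132
finger_force: 20.7
```

```bash
python3 - <<'E'
from h import *
rel([.5388,.173,.2],108.5); s=read_state(); print(s['wrist_force'],s['wrist_torque'])
E
```

```text
shift [  0.58  -0.51 -11.58] yaw 2.9 pos [0.5425 0.1799 0.0842] yang 111.4 t 7.1833
[ 3.45129922  0.27286804 -4.09973769] [ 0.12875407 -0.87113347 -0.31877685]
```

>>> {"method": "servo_tool", "body": {
  "plan": [
    [[0, 0, 0], -4, 1],
    [[0, 0, 0], 0, 1],
    [[0, 0, 0], 0, 1],
    [[0, 0, 0], 0, 1]
  ]
}}

```text
t: 7.52
eef_pos: [0.542, 0.1798, 0.0842]
tool_rot: [[-0.903, -0.43, 0.001], [-0.43, 0.903, -0.0], [-0.0, -0.001, -1.0]]
wrist_force: [2.3, -0.2, -3.6]
grip_width: 0.0137
finger_force: 21.2
```

```bash
python3 - <<'E'
from h import *
rel([.5388,.173,.2],108.5); s=read_state(); print(s['wrist_force'],s['wrist_torque'])
E
```

```text
shift [  0.58  -0.48 -11.58] yaw 7.0 pos [0.542  0.1798 0.0842] yang 115.5 t 7.5167
[ 2.34294409 -0.22546371 -3.59227469] [ 0.0432512  -0.82936706 -0.34783046]
```

>>> {"method": "servo_tool", "body": {
  "plan": [
    [[0, 0, 0], 0, -1],
    [[0, 0, 0], 0, -1],
    [[0, 0, 0], 0, -1],
    [[0, 0, 0], 0, -1],
    [[0, 0, 0], 0, -1],
    [[0, 0, 0], 0, -1],
    [[0, 0, -2], 0, -1],
    [[0, 0, -4], 0, -1]
  ]
}}

```text
t: 8.18
eef_pos: [0.5375, 0.1793, 0.1402]
tool_rot: [[-0.902, -0.433, -0.011], [-0.433, 0.902, -0.002], [0.011, 0.003, -1.0]]
wrist_force: [0.8, -0.8, 0.1]
grip_width: 0.0639
finger_force: 0.0
```

>>> {"method": "servo_tool", "body": {
  "plan": [
    [[0, 0, -4], 0, -1],
    [[0, 0, -4], 0, -1],
    [[0, 0, -4], 0, -1],
    [[0, 0, -4], 0, -1],
    [[0, 0, -4], 0, -1],
    [[0, 0, 0], 7, -1],
    [[0, 0, 0], 7, -1],
    [[0, 0, 0], 7, -1]
  ]
}}

```text
t: 8.85
eef_pos: [0.5417, 0.1802, 0.3454]
tool_rot: [[-0.997, -0.075, 0.002], [-0.075, 0.997, 0.0], [-0.002, 0.0, -1.0]]
wrist_force: [-0.2, -0.1, -0.9]
grip_width: 0.0936
finger_force: 0.0
```

```bash
python3 - <<'E'
from h import *
# bar at -76.9 deg => tool y at 13.1
rel([.5201,-.2226,.345],13.1)
snap('side','side2')
im=cv2.imread('pics/side2.png'); cv2.imwrite('pics/crop2.png',cv2.resize(im[190:260,260:350],(720,560),interpolation=cv2.INTER_CUBIC))
E
```

```text
shift [ 5.17e+00 -4.00e+01  2.00e-02] yaw 81.2 pos [0.5417 0.1802 0.3454] yang 94.3 t 8.85
```

View pics/crop2.png

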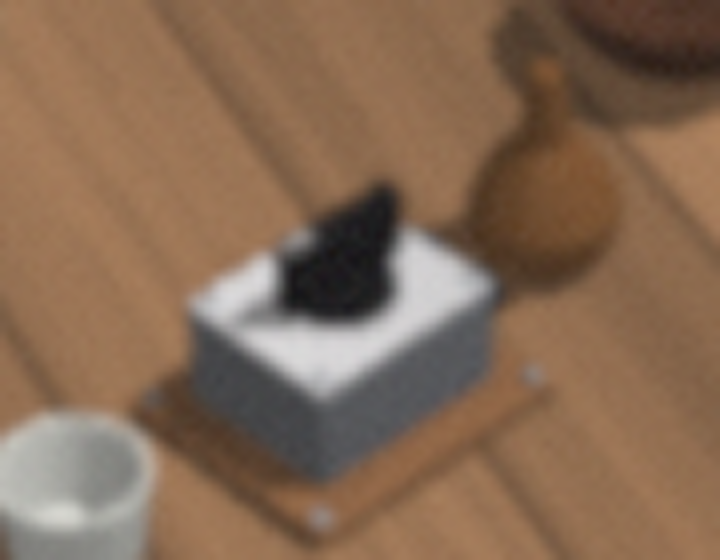

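The handle bar is now parallel to the box's long side: its top runs from about (290,245) to (385,185) in the crop. I'll measure the angle from the top view once the arm has moved away.

>>> {"method": "servo_tool", "body": {
  "plan": [
    [[0.5, -4, 0], 0, -1],
    [[0.5, -4, 0], 0, -1],
    [[0.5, -4, 0], 0, -1],
    [[0.5, -4, 0], 0, -1],
    [[0.5, -4, 0], 0, -1],
    [[0.5, -4, 0], 0, -1],
    [[0.5, -4, 0], 0, -1],
    [[0.5, -4, 0], 0, -1]
  ]
}}

```text
t: 9.57
eef_pos: [0.5269, -0.1438, 0.3443]
tool_rot: [[-0.996, -0.084, -0.0], [-0.084, 0.996, 0.0], [0.0, 0.0, -1.0]]
wrist_force: [0.3, 0.0, 0.3]
grip_width: 0.0939
finger_force: 0.0
```

>>> {"method": "servo_tool", "body": {
  "plan": [
    [[0.5, -4, 0], 0, -1],
    [[0.7, -4, 0], 0, -1],
    [[0, 0, 0], 7, -1],
    [[0, 0, 0], 7, -1],
    [[0, 0, 0], 7, -1],
    [[0, 0, 0], 7, -1],
    [[0, 0, 0], 7, -1],
    [[0, 0, 0], 7, -1]
  ]
}}

```text
t: 10.23
eef_pos: [0.5219, -0.2228, 0.344]
tool_rot: [[-0.793, 0.61, -0.001], [0.61, 0.793, 0.0], [0.001, -0.0, -1.0]]
wrist_force: [0.6, 0.9, 0.9]
grip_width: 0.0942
finger_force: 0.0
```

>>> {"method": "servo_tool", "body": {
  "plan": [
    [[0, 0, 0], 7, -1],
    [[0, 0, 0], 7, -1],
    [[0, 0, 0], 7, -1],
    [[0, 0, 0], 7, -1],
    [[0, 0, 0], 7, -1],
    [[0, 0, 0], 4, -1],
    [[0, 0, 0], 0, -1],
    [[0, 0, 0], 0, -1]
  ]
}}

```text
t: 10.9
eef_pos: [0.522, -0.2227, 0.3441]
tool_rot: [[-0.239, 0.971, -0.0], [0.971, 0.239, 0.0], [0.0, -0.0, -1.0]]
wrist_force: [-0.4, -0.2, 0.8]
grip_width: 0.0941
finger_force: 0.0
```

```bash
python3 - <<'E'
from h import *
rel([.5201,-.2226,.19],13.1)
t=snap('top','top3'); s=snap('side','side3')
a=cv2.resize(t['frame'][203:273,228:298],(400,400),interpolation=cv2.INTER_CUBIC)
b=cv2.resize(s['frame'][245:315,315:385],(400,400),interpolation=cv2.INTER_CUBIC)
cv2.imwrite('pics/crop3.png',np.hstack([a,b]))
E
```

```text
shift [ 0.05 -0.17 15.41] yaw 0.7 pos [ 0.522  -0.2227  0.3441] yang 13.8 t 10.9
```

View pics/crop3.png

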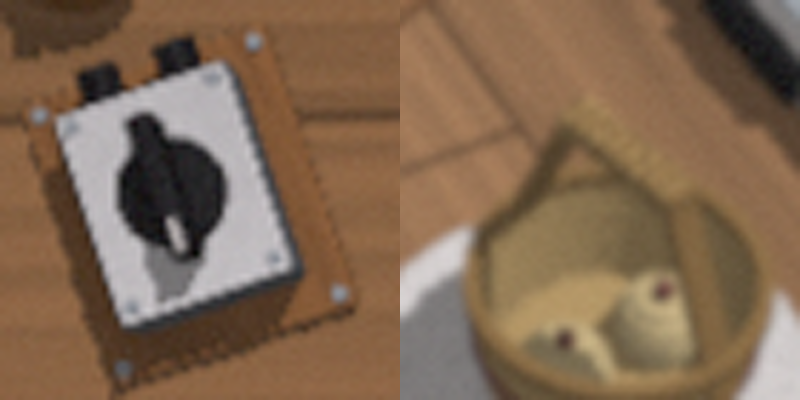

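The handle now runs from (143,117) to (192,255) in the crop, an angle of about 19.5° against the box's 18.5°, so it is off. The basket bar centre in the side view is about (355.8,271) against a predicted (354.9,271), which agrees.

>>> {"method": "servo_tool", "body": {
  "plan": [
    [[0, -0.1, 4], 0.7, -1],
    [[0, 0, 4], 0, -1],
    [[0, 0, 3], 0, -1],
    [[0, 0, 2], 0, -1],
    [[0, 0, 1.5], 0, -1],
    [[0, 0, 0.8], 0, -1],
    [[0, 0, 0], 0, -1],
    [[0, 0, 0], 0, 0]
  ],
  "newtons": 10
}}

```text
t: 11.67
eef_pos: [0.5215, -0.2232, 0.1917]
tool_rot: [[-0.225, 0.974, 0.0], [0.974, 0.225, -0.0], [-0.0, 0.0, -1.0]]
wrist_force: [0.2, -1.1, 0.4]
grip_width: 0.0902
finger_force: 0.0
```

>>> {"method": "servo_tool", "body": {
  "plan": [
    [[0, 0, 0], 0, 0],
    [[0, 0, 0], 0, 0],
    [[0, 0, 0], 0, 0],
    [[0, 0, 0], 0, 0],
    [[0, 0, 0], 0, 0],
    [[0, 0, 0], 0, 0],
    [[0, 0, 0], 0, 0],
    [[0, 0, 0], 0, 0.4]
  ]
}}

```text
t: 12.33
eef_pos: [0.5212, -0.2231, 0.1913]
tool_rot: [[-0.224, 0.975, 0.0], [0.975, 0.224, -0.0], [-0.0, 0.0, -1.0]]
wrist_force: [0.1, -0.1, -0.3]
grip_width: 0.0432
finger_force: 0.0
```

>>> {"method": "servo_tool", "body": {
  "plan": [
    [[0, 0, 0], 0, 0.45],
    [[0, 0, 0], 0, 0.5],
    [[0, 0, 0], 0, 1],
    [[0, 0, 0], 0, 1],
    [[0, 0, 0], 0, 1],
    [[0, 0, 0], 0, 1],
    [[0, 0, 0], 0, 1],
    [[0, 0, 0], 0, 1]
  ]
}}

```text
t: 13.0
eef_pos: [0.5212, -0.223, 0.1913]
tool_rot: [[-0.224, 0.975, 0.0], [0.975, 0.224, -0.0], [-0.0, 0.0, -1.0]]
wrist_force: [0.7, -0.1, -0.1]
grip_width: 0.0005
finger_force: 0.0
```

The fingers closed on nothing, so I'll look before moving.

```bash
python3 - <<'E'
from h import *
t=snap('top','top4'); s=snap('side','side4')
print(proj(s,read_state()['eef_pos']),proj(t,read_state()['eef_pos']))
a=cv2.resize(t['frame'][190:290,355:455],(400,400),interpolation=cv2.INTER_CUBIC)
b=cv2.resize(s['frame'][215:315,305:405],(400,400),interpolation=cv2.INTER_CUBIC)
cv2.imwrite('pics/crop4.png',np.hstack([a,b]))
E
```

```text
[354.92883108 277.17917723] [411.31259362 236.43050005]
```

View pics/crop4.png

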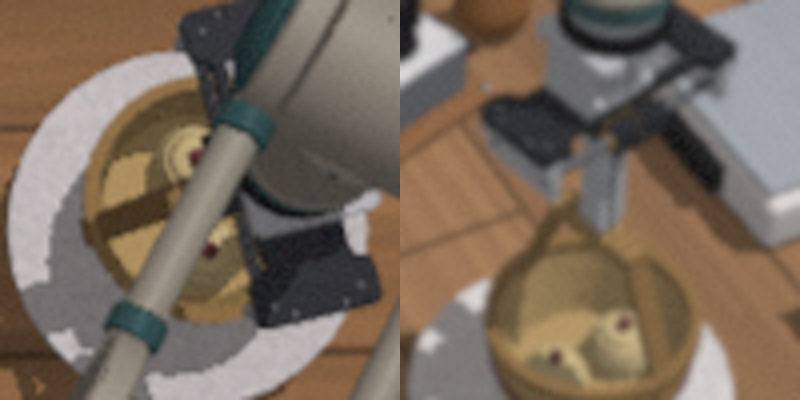

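```bash
python3 - <<'E'
from h import *
s=read_state();print(s['joint_pos'],s['eef_pos'],s['grip_width'],s['wrist_force'])
g=grab_frame('side')
p=np.array([.5268,.1625,.301]);y=np.array([.659,.752,0])
for d in(-.06,-.047,.047,.06): print(d,proj(g,p+d*y),proj(g,p+d*y+[0,0,.02]))
im=cv2.imread('pics/side1.png')
a=cv2.resize(im[130:190,270:330],(400,400),interpolation=cv2.INTER_CUBIC)
b=cv2.resize(g['frame'][245:295,330:380],(400,400),interpolation=cv2.INTER_CUBIC)
cv2.imwrite('pics/crop5.png',np.hstack([a,b]))
E
```

```text
[-5.27069110e-01  2.56702098e-01  1.49968461e+00 -7.80245153e-05
  1.38516546e+00 -7.52892441e-01] [ 0.52115284 -0.22304348  0.19126432] 0.0004480903021616804 [0.4362512  0.56711835 0.3868283 ]
-0.06 [294.00918531 186.96484453] [293.7766061  181.79537062]
-0.047 [295.18744434 184.6231701 ] [294.96636697 179.46412905]
0.047 [303.31287095 168.4746804 ] [303.1678301  163.39401596]
0.06 [304.38488478 166.3441579 ] [304.24944784 161.27467224]
```

View pics/crop5.png

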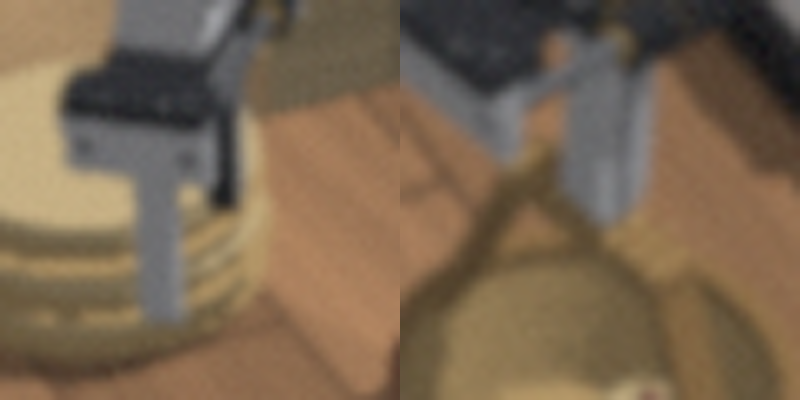

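In both views the fingertips appear about 7 px higher than the reported TCP projects: (294.7,178.3) seen against about (294.7,185.6) expected, and (356,273.5) against 277. So the real tips sit about 28 mm above the reading, and the fingers closed just above the bar. I'll open, go 28 mm lower and close again.

>>> {"method": "servo_tool", "body": {
  "plan": [
    [[0, 0, 0], 0, -1],
    [[0, 0, 0], 0, -1],
    [[0, 0, 0], 0, -1],
    [[0, 0, 0], 0, -1],
    [[0, 0, 0], 0, -1],
    [[0, 0, 0], 0, -1],
    [[0, 0, 0], 0, -1],
    [[0, 0, 0], 0, -1]
  ]
}}

```text
t: 13.82
eef_pos: [0.5211, -0.223, 0.1913]
tool_rot: [[-0.224, 0.975, -0.0], [0.975, 0.224, -0.0], [-0.0, -0.0, -1.0]]
wrist_force: [0.5, -0.2, -0.7]
grip_width: 0.0505
finger_force: 0.0
```

>>> {"method": "servo_tool", "body": {
  "plan": [
    [[0, 0, 0], 0, -1],
    [[0, 0, 0], 0, -1],
    [[0, 0, 0.5], 0, -1],
    [[0, 0, 0.8], 0, -1],
    [[0, 0, 0.8], 0, -1],
    [[0, 0, 0.5], 0, -1],
    [[0, 0, 0.2], 0, -1],
    [[0, 0, 0], 0, 0]
  ]
}}

```text
t: 14.48
eef_pos: [0.5206, -0.2227, 0.1622]
tool_rot: [[-0.224, 0.975, -0.002], [0.975, 0.224, 0.001], [0.001, -0.001, -1.0]]
wrist_force: [0.0, -0.9, 0.1]
grip_width: 0.09
finger_force: 0.0
```

>>> {"method": "servo_tool", "body": {
  "plan": [
    [[0, 0, 0], 0, 0],
    [[0, 0, 0], 0, 0],
    [[0, 0, 0], 0, 0],
    [[0, 0, 0], 0, 0],
    [[0, 0, 0], 0, 0],
    [[0, 0, 0], 0, 0.3],
    [[0, 0, 0], 0, 0.35],
    [[0, 0, 0], 0, 0.4]
  ]
}}

```text
t: 15.15
eef_pos: [0.5212, -0.223, 0.1633]
tool_rot: [[-0.224, 0.975, 0.0], [0.975, 0.224, -0.0], [-0.0, 0.0, -1.0]]
wrist_force: [-0.7, 0.1, -0.2]
grip_width: 0.0375
finger_force: 0.0
```

>>> {"method": "servo_tool", "body": {
  "plan": [
    [[0, 0, 0], 0, 0.45],
    [[0, 0, 0], 0, 0.5],
    [[0, 0, 0], 0, 0.55],
    [[0, 0, 0], 0, 0.6],
    [[0, 0, 0], 0, 0.65],
    [[0, 0, 0], 0, 0.7],
    [[0, 0, 0], 0, 0.75],
    [[0, 0, 0], 0, 0.8]
  ]
}}

```text
t: 15.82
eef_pos: [0.5214, -0.223, 0.1633]
tool_rot: [[-0.224, 0.975, 0.0], [0.975, 0.224, -0.0], [-0.0, 0.0, -1.0]]
wrist_force: [1.8, 0.3, -0.8]
grip_width: 0.022
finger_force: 10.0
```

The fingers now hold the bar at 22 mm, which is its width.

>>> {"method": "servo_tool", "body": {
  "plan": [
    [[0, 0, 0], 0, 1],
    [[0, 0, 0], 0, 1],
    [[0, 0, 0], 0, 1],
    [[0, 0, -0.2], 0, 1],
    [[0, 0, -0.4], 0, 1],
    [[0, 0, -0.4], 0, 1],
    [[0, 0, -0.4], 0, 1],
    [[0, 0, -0.4], 0, 1]
  ],
  "newtons": 35
}}

```text
t: 16.48
eef_pos: [0.5209, -0.223, 0.1815]
tool_rot: [[-0.224, 0.975, -0.001], [0.975, 0.224, 0.0], [0.0, -0.001, -1.0]]
wrist_force: [-0.1, -0.8, -4.1]
grip_width: 0.0221
finger_force: 34.9
```

>>> {"method": "servo_tool", "body": {
  "plan": [
    [[0, 0, -0.6], 0, 1],
    [[0, 0, -0.6], 0, 1],
    [[0, 0, -0.6], 0, 1],
    [[0, 0, -0.6], 0, 1],
    [[0, 0, -0.6], 0, 1],
    [[0, 0, -0.6], 0, 1],
    [[0, 0, -0.6], 0, 1],
    [[0, 0, -0.6], 0, 1]
  ]
}}

```text
t: 17.15
eef_pos: [0.5212, -0.223, 0.2299]
tool_rot: [[-0.224, 0.975, 0.0], [0.975, 0.224, -0.0], [-0.0, 0.0, -1.0]]
wrist_force: [0.1, 0.0, -5.5]
grip_width: 0.0219
finger_force: 34.9
```

>>> {"method": "servo_tool", "body": {
  "plan": [
    [[0, 0, -0.6], 0, 1],
    [[0, 0, -0.6], 0, 1],
    [[0, 0, -0.6], 0, 1],
    [[0, 0, -0.6], 0, 1],
    [[0, 0, -0.5], 0, 1],
    [[0, 0, -0.4], 0, 1],
    [[0, 0, -0.2], 0, 1],
    [[0, 0, 0], 0, 1]
  ]
}}

```text
t: 17.82
eef_pos: [0.5214, -0.2232, 0.2648]
tool_rot: [[-0.224, 0.975, 0.001], [0.975, 0.224, -0.001], [-0.001, 0.001, -1.0]]
wrist_force: [-0.3, -0.4, -4.5]
grip_width: 0.0216
finger_force: 34.9
```

>>> {"method": "servo_tool", "body": {
  "plan": [
    [[0, 0, 0], 0, 1],
    [[0, 0, 0], 0, 1],
    [[0, 0, 0], 0, 1],
    [[0, 0, 0], 0, 1],
    [[0, 0, 0], 0, 1],
    [[0, 0, 0], 0, 1]
  ]
}}

```text
t: 18.32
eef_pos: [0.5211, -0.223, 0.2642]
tool_rot: [[-0.224, 0.975, -0.0], [0.975, 0.224, 0.0], [0.0, -0.0, -1.0]]
wrist_force: [-0.1, -0.2, -4.2]
grip_width: 0.0218
finger_force: 34.9
```

```bash
python3 - <<'E'
from h import *
rel([.5212,-.223,.263],13); s=read_state(); print(s['wrist_force'],s['wrist_torque'],s['grip_width'])
a=snap('side','side6')['frame'][190:390,250:450]; b=snap('top')['frame'][160:360,230:430+30]
cv2.imwrite('pics/crop6.png',np.hstack([cv2.resize(a,(400,400),interpolation=2),cv2.resize(b[:,:200+30],(400,348),interpolation=2).__class__(0) if 0 else cv2.copyMakeBorder(cv2.resize(b,(400,348),interpolation=2),0,52,0,0,0)]))
E
```

```text
shift [-0.    0.01  0.12] yaw -0.1 pos [ 0.5211 -0.223   0.2642] yang 12.9 t 18.3167
[-0.09157145 -0.23351225 -4.20167332] [-0.0414244  -0.08693534 -0.0095346 ] 0.021761026852074532
```

View pics/crop6.png

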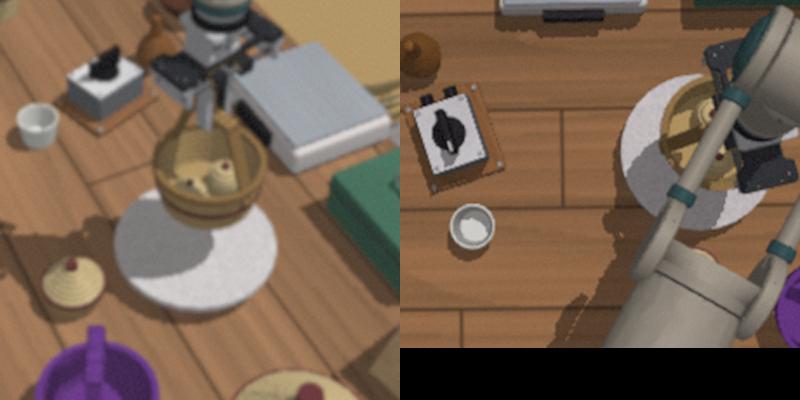

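The basket hangs level about 10 cm above the disc, at about (210,170) in the crop. Both pots are inside, the handle is off and the bystanders are in place.

```bash
python3 -c "
from workcell import *
print(hand_in())"
```

```text
the job is handed in; nothing more can be done
None
```

I turned the isolator handle off to its stop, then lifted the basket about 10 cm above the turntable. It was level and still with both pots inside when I handed in the job at about 18 s; no verdict was returned.

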